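# Close the graphite casting frame for a pour

### The arm

A 6-joint arm with a two-finger parallel gripper is mounted at the origin on the work surface. World frame = base frame: x ahead of the robot, y to its left, z up, the work surface at z = 0. Lengths are in mm, angles in rad, forces in N, time in s.
With the tool pointing down it reaches from about 275 to 1000 mm from the base axis. Payload 8.4 kg.
Tool frame: the origin (TCP) lies midway between the tips of the shut fingers; the grasp point (between the pads) lies 19 mm behind it (grasp_offset is the distance from the TCP to the grasp point, in mm); z points along the fingers, y is the line along which they close (so a half turn about z gives the same grasp; the last joint's range is limited). The gripper opens to 85 mm and grips with 20 to 120 N. Pads are 22 mm wide; open, the fingers measure 114 mm over their backs; the gripper's body (76 mm by 85 mm) begins 54 mm behind the grasp point. The pads swing forward as they close: fully open they stand 13 mm farther back than shut.
Start: joints at [-1.321, 0.353, 1.633, -0, 1.155, -0.002], TCP at [155.716, -605.294, 231.281] pointing down, gripper open.
Joint ranges: [-2.63, 2.63], [-0.92, 2.1], [0.06, 2.66], [-1.3, 4.44], [0, 2.69], [-3.02, 3.02]. Speed limits (rad/s): [2.22, 2.22, 2.79, 3.14, 3.14, 3.14].

### API

Orientations are given as a 3x3 rotation matrix whose columns are the frame's x, y, z axes.
In Python, from station import move_to, move_linear, move_joints, let_go, grasp, sleep, solve_ik, capture, Unreachable, close_job, look_for, pinpoint, get_time, get_q, get_dq, get_tau, get_tcp_pos, get_orientation, get_ft_force, get_wrist_torque, get_finger_gap, get_grip_force, grasp_offset gives the robot as it stands. Calls block until the motion is done:
- move_to(position, orientation): joint-space move of the TCP to a pose.
- move_linear(position, orientation=None, feed=150, force_limit=None): straight line of the TCP; orientation=None keeps the orientation; feed is the mean speed in mm/s. With force_limit (N) it stops when the force on the tool has changed by that much, and returns True; else False.
- move_joints(angles): joint-space move.
- let_go() and grasp(f_grip=None): open the fingers fully, or close them until they stop; f_grip is the grip in N (None keeps the last).
- sleep(seconds).
- solve_ik(position, orientation): joint angles nearest the present ones, or None.
- capture(name): name is "side" or "top"; returns a dict with "img" (480x640x3 uint8, red, green, blue), "z_map" (480x640 float32, mm along the optical axis (not along the pixel's ray), 0 where there is no reading), "fovy" (degrees; the focal length in pixels is half the picture's height over the tangent of half this angle, whatever the lens; pixels are square), "cx", "cy" (the principal point, pixels), "extrinsics" (4x4, takes a point from camera to world coordinates). Camera axes: x right, y down, z forward; pixel columns grow to the right and rows downward; lengths in mm; the calibration is good to about 2 mm. A picture is of the moment at which its call begins.
A pose or a line that the arm cannot do raises Unreachable and nothing moves.
- close_job(): hands the job in; it is judged then, once.
Trained networks look in the newest picture that a camera, given by its name, has taken for a name from the list of things; names that differ only in an ending like _2 or _b are one class to them, and where a whole thing is asked for, a point or a joint stands for the part that bears it (a point fixed in the world has none). Each returns a list of dicts, best first, with "confidence" (0 to 1); they miss things now and then, are a little off and sometimes report something else, mostly with a low value. They report only what shows in the picture. A call takes as long as a camera call. They do not tell look-alikes from the thing itself.
- look_for(target, camera): "location" ([row, column] in pixels, amid what is visible of it).
- pinpoint(target, camera): "location" ([row, column] in pixels: a listed point, or the origin of a listed thing).
Readings, each from a call of its own:
- get_time(): time.
- get_q(): joint angles.
- get_dq(): joint speeds.
- get_tau(): joint torques, N m.
- get_tcp_pos(): TCP position.
- get_orientation(): TCP orientation.
- get_ft_force(): force on the tool from outside, world axes, zero at the start.
- get_wrist_torque(): the same for the moment, N m.
- get_finger_gap(): finger opening in mm.
- get_grip_force(): force on a finger pad.
Only numpy, scipy, OpenCV 4.12 (cv2) and the standard library are available. Lean on these libraries where they do the work, as an engineer would, in place of code of your own. Each camera call takes 0.05 s, during which the arm holds its last target. There are 200 camera calls.

### The job

Close the glass-casting frame: lay the plain graphite bar flat across the free end of the fixed bar opposite the brass dowel pin, close up to it and its end flush with that bar's outer side, so that it carries the pinwheel pattern on, and let go of it; then take the closing bar (the one with the wooden grip) and work it over the pin, sliding as needed, until its hidden hole drops on and the bar sits flat, in line with its side of the frame. Finish pressing the closing bar down with about 10 N (the weight of a kilogram) and keep holding it pressed, ready for the pour. Graphite chips, so set the bars down and never drop them, and leave everything else on the bench where it is.

Things in the scene. Friction and masses are not known exactly. Their poses are not given: they have to be found in the camera images.
- casting_plate: fixed; cream board 280 x 280 x 20 mm under a bright metal plate 260 x 260 x 10 mm; origin: centre of the underside, plate top 30 mm above. Screwed on it, graphite bars 140 x 30 x 40 mm high: one along x centred at x -15, y -70 mm, one along y centred at x 70, y -15 mm. In the finished pinwheel of four (110 mm hollow) the plain bar lies along x at the +y side, the closing bar along y at the -x side
- side_place (a point): point on the plate's top (plate x 15, y 71, z 30 mm) where the centre of the plain bar's underside belongs; axes as the plate's, the bar's length along x. There its inner face is 1 mm clear of the fixed bar's end, and 2 mm is left between its -x end and the seated closing bar
- pin (a point): foot of the brass dowel pin, on the plate's top (plate x -71, y 16, z 30 mm); axes as the plate's. The pin is rigid, 12 mm across, 9 mm high, top edge chamfered 2 mm. The closing bar's hole goes over it, its length along the plate's y; its -y end then stands 2 mm clear of a fixed bar
- side_bar: loose plain graphite bar, dark grey, 138 x 30 x 40 mm high, about 0.3 kg, both ends alike; origin at the centre of its underside, x along its length. Lies flat on the pad (pad top 12 mm above the bench)
- closing_bar: loose dark graphite bar 138 x 30 x 40 mm high with a wooden grip, 0.36 kg, ends alike; origin: centre of the underside, x along its length. Pale grip at mid-length: 60 mm along x, 26 wide, from 44 to 82 mm above the underside. Blind hole in the underside, centred on the origin: 13.5 mm across, 14 deep, chamfer 1.5. Off the hole it rides 9 mm up on the pin's top; seated it lies flat on the plate
- pad: fixed cream ceramic fibre board 260 x 300 x 12 mm on which the two loose bars and the small tin lie; origin at the centre of its underside
- small_tin: small round closed tin with a red lid, 44 mm across, 30 mm high, standing on the pad; leave it alone; origin at the centre of its underside
- yellow_tin: round closed tin with a yellow lid, 87 mm across, 36 mm high; leave it alone; origin at the centre of its underside
- blue_tin: round closed tin with a blue lid, 87 mm across, 36 mm high; leave it alone; origin at the centre of its underside
- half_brick: white soft half firebrick 114 x 114 x 64 mm; leave it alone; origin at the centre of its underside
- jacks: steel jacks (large spring tweezers), 265 mm long, 55 mm wide, lying flat; leave them alone; origin at mid-length on the bench, x towards the tips
- forming_block: dark wooden forming block 85 x 85 x 55 mm on a pale handle, 250 mm long in all; leave it alone; origin on the bench about mid-length, x towards the block
There are look-alikes about, which are no part of the job. What is shaped like the side_bar but blue or red is not meant.

How it is judged (in metres and radians):
On the way, in this order (a step that is already met when the one before it is completed fails the run):
1. the plain side bar lies flat in its place in the pinwheel, released (x of side_bar in the frame of side_place between -0.005 and 0.005 m and y of side_bar in the frame of side_place between -0.005 and 0.005 m and z of side_bar in the frame of side_place below 0.0025 m and angle between side_bar's own z axis and vertical below 0.03 rad and angle between the x axis of side_bar and the x axis of side_place, either way round below 0.07 rad and contact force between the fingers and side_bar below 0.1 N), for 0.3 s.
2. the closing bar has dropped onto the dowel pin and lies flat in its place (horizontal distance between closing_bar and pin below 0.003 m and z of closing_bar in the frame of pin below 0.0025 m and angle between closing_bar's own z axis and vertical below 0.03 rad and angle between the x axis of closing_bar and the y axis of pin, either way round below 0.07 rad), for 0.2 s.
At the end, for the whole second after the job is handed in: Plain bar flat, untouched, within 5 mm of its place each way and 4 degrees; closing bar on the pin (within 3 mm of its axis), flat (2.5 mm), within 4 degrees, at rest, and still pressed by the gripper: it bears on the plate with 8 to 45 N, its weight of about 3.5 N included (all of step 1 and all of step 2 and linear speed of closing_bar below 0.02 m/s and contact force between the fingers and closing_bar above 3 N and contact force between closing_bar and casting_plate between 8 and 45 N); the arm keeps its last pose, push and grip.
It fails at once if a bystander (tin, brick, jacks, forming block) is moved by more than 30 mm (distance of any of small_tin, yellow_tin, blue_tin, half_brick, jacks, forming_block from where it was at the start of the episode above 0.03 m).
It fails at once if a graphite bar is dropped or thrown (moves faster than 0.5 m/s out of the fingers) ((linear speed of side_bar above 0.5 m/s and contact force between the fingers and side_bar below 0.1 N) or (linear speed of closing_bar above 0.5 m/s and contact force between the fingers and closing_bar below 0.1 N)).
It also fails if it takes over 58 s, if anything falls off the work surface, if the arm or the gripper's body presses on something with over 40 N, if the wrist force passes 120 N, or if a joint passes its speed limit or range.

## Working session

There is one attempt and no reset: what is moved stays moved. The work goes in short steps, each a Python script; the robot and the scene stay as the last script left them, time stands still between calls to the robot, and variables do not carry over. Pictures are saved under pics/ and viewed, at most 10 in all, crops included, and the job is handed in when it is done.

```bash
ls; mkdir -p pics; cat > h.py <<'E'
import numpy as np, cv2
from station import *
def K(c):
    f=240/np.tan(np.radians(c['fovy'])/2); return f,c['cx'],c['cy']
def cloud(c):
    f,cx,cy=K(c); z=c['z_map'].astype(float); v,u=np.mgrid[0:480,0:640]
    P=np.stack([(u-cx)/f*z,(v-cy)/f*z,z,np.ones_like(z)],-1)@np.array(c['extrinsics']).T
    P=P[...,:3]; P[z==0]=np.nan; return P
def ray(c,r,col,h):
    f,cx,cy=K(c); E=np.array(c['extrinsics']); d=E[:3,:3]@[(col-cx)/f,(r-cy)/f,1]; o=E[:3,3]
    return o+d*(h-o[2])/d[2]
def save(c,n,box=None,s=1):
    im=c['img'][...,::-1]
    if box: im=im[box[0]:box[1],box[2]:box[3]]
    cv2.imwrite('pics/'+n,cv2.resize(im,None,fx=s,fy=s,interpolation=cv2.INTER_CUBIC))
E
python3 - <<'E'
from h import *
for n in ['top','side']:
    c=capture(n); save(c,n+'0.png'); np.save(n+'0.npy',c,allow_pickle=True)
    print(n,K(c),np.round(c['extrinsics'],3).tolist())
    P=cloud(c)
    for t in ['casting_plate','side_bar','closing_bar','pad','small_tin']:
        for d in look_for(t,n)[:4]:
            r,k=map(int,d['location']); print(t,'look',d['location'],round(d['confidence'],2),np.round(P[r,k]))
    for t in ['casting_plate','side_place','pin','side_bar','closing_bar']:
        for d in pinpoint(t,n)[:4]:
            print(t,'pin',d['location'],round(d['confidence'],2),np.round(ray(c,*d['location'],{'casting_plate':0,'side_place':30,'pin':30}.get(t,12)),1))
print(get_time(),grasp_offset)
E
```

```text
pics
top (np.float64(531.1104186570537), 321.4544108634307, 239.87527321771628) [[0.01, -0.993, 0.12, 300.457], [-1.0, -0.009, 0.009, -12.194], [-0.008, -0.12, -0.993, 1682.126], [0.0, 0.0, 0.0, 1.0]]
casting_plate look [228.7, 381.7] 0.77 [ 539. -183.   38.]
side_bar look [306.0, 382.7] 0.96 [ 297. -185.   42.]
side_bar look [321.7, 240.0] 0.76 [247. 250.  37.]
side_bar look [240.3, 276.7] 0.6 [496. 143.  53.]
closing_bar look [229.5, 380.9] 0.75 [ 536. -180.   32.]
closing_bar look [234.0, 226.2] 0.61 [509. 291.  92.]
pad look [237.0, 253.1] 0.77 [510. 221.  10.]
pad look [234.0, 224.3] 0.46 [508. 296.  96.]
pad look [240.9, 275.7] 0.34 [497. 147.  51.]
small_tin look [207.7, 255.9] 0.66 [602. 213.  38.]
small_tin look [226.8, 380.5] 0.66 [ 547. -181.   27.]
small_tin look [205.1, 166.6] 0.21 [601. 485.  67.]
casting_plate pin [229.8, 385.1] 0.62 [ 538.6 -199.9    0. ]
casting_plate pin [240.9, 279.2] 0.15 [499.9 138.    0. ]
side_place pin [225.1, 358.8] 0.84 [ 548.5 -114.    30. ]
pin pin [251.3, 378.1] 0.89 [ 466.4 -174.4   30. ]
side_bar pin [308.6, 380.8] 0.88 [ 288.8 -184.   
[... 550 characters left out ...]
, 409.5] 0.58 [256. 276.  42.]
side_bar look [238.6, 418.3] 0.58 [ 297. -160.   41.]
closing_bar look [364.4, 282.7] 0.81 [509. 315.  55.]
pad look [357.1, 297.2] 0.98 [495. 259.  14.]
pad look [308.7, 311.4] 0.22 [493. 152.  54.]
small_tin look [327.4, 259.4] 0.85 [589. 225.  45.]
casting_plate pin [230.1, 325.4] 0.57 [ 542.8 -179.7    0. ]
casting_plate pin [281.6, 203.9] 0.38 [780.7  82.8   0. ]
side_place pin [236.5, 311.9] 0.86 [ 561.4 -111.3   30. ]
pin pin [227.4, 352.3] 0.63 [ 469.1 -172.7   30. ]
side_bar pin [381.3, 410.4] 0.6 [252.9 260.9  12. ]
closing_bar pin [371.2, 281.3] 0.64 [516.9 301.6  12. ]
closing_bar pin [228.7, 238.7] 0.16 [ 762.1 -114.4   12. ]
1.1 18.700000000000003
```

View pics/top0.png

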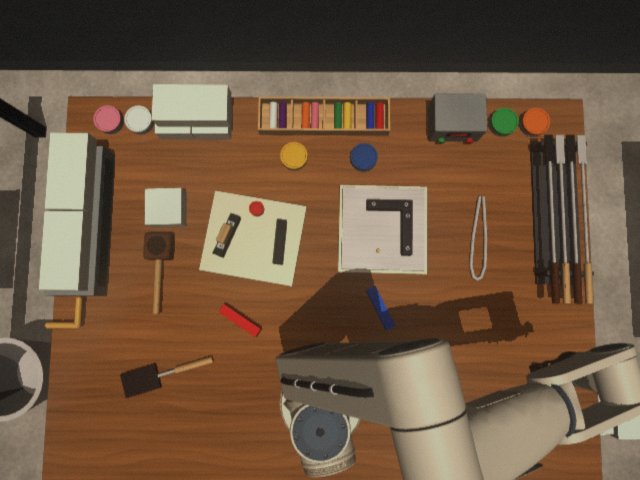

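View pics/side0.png

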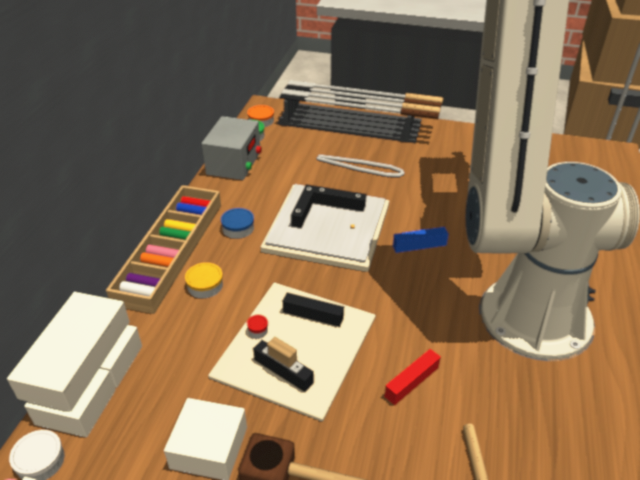

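Top view: the plain bar is at (241,280) and the closing bar with the wooden grip at (235,227), both on the pad. Possible mix-ups for the plain bar are the blue bar (308,380), the red bar (320,240) and the fixed bars (205,389) and (228,407). I choose the dark bar on the pad at (241,280), and the pin is at (251,378). The plate axes are about parallel to the world's.

```bash
cat > m.py <<'E'
from h import *
def rect(P,M,box,zr):
    m=M&(P[...,0]>box[0])&(P[...,0]<box[1])&(P[...,1]>box[2])&(P[...,1]<box[3])&(P[...,2]>zr[0])&(P[...,2]<zr[1])
    n,l,s,_=cv2.connectedComponentsWithStats(m.astype(np.uint8)); 
    if n<2: return None
    i=1+np.argmax(s[1:,4]); X=P[l==i]
    (c,wh,a)=cv2.minAreaRect(X[:,:2].astype(np.float32)); p=X[:,:2]-X[:,:2].mean(0)
    w,V=np.linalg.eigh(np.cov(p.T)); v=V[:,1]; 
    return 'n',len(X),'rect',np.round(c,1),np.round(wh,1),round(a,1),'mean',np.round(X.mean(0),1),'ang',round(np.degrees(np.arctan2(v[1],v[0]))%180,1)
E
python3 - <<'E'
from m import *
cs={}
for n in ['top','side']:
    c=np.load(n+'0.npy',allow_pickle=True).item(); P=cloud(c); im=c['img'].astype(int); g=im.max(-1); cs[n]=c
    print(n,'side_bar',rect(P,g<75,(400,600,90,200),(38,70)))
    print(n,'closing dark',rect(P,g<75,(400,620,230,370),(38,70)))
    m=(im[...,0]-im[...,2]>40)
    print(n,'grip',rect(P,m,(400,620,230,370),(75,120)))
    print(n,'bars',rect(P,g<75,(400,700,-330,-50),(55,90)))
    print(n,'board',rect(P,g>0,(390,690,-345,-40),(14,45)))
    print(n,'smalltin',rect(P,(im[...,0]-im[...,1]>80),(540,640,180,260),(30,60)))
    print('zplate',np.nanmedian(P[240:250,360:380,2]) if n=='top' else '')
save(cs['top'],'crop.png',(180,300,190,440),3)
E
```

```text
top side_bar ('n', 391, 'rect', array([492.4, 133. ]), array([ 27.8, 134.4]), 85.4, 'mean', array([492.3, 132.6,  51.5]), 'ang', np.float64(175.9))
top closing dark ('n', 195, 'rect', array([512.2, 299. ]), array([ 30. , 134.2]), 66.6, 'mean', array([509.1, 295.3,  51.5]), 'ang', np.float64(157.2))
top grip ('n', 171, 'rect', array([513. , 300.3]), array([26.1, 59.1]), 67.2, 'mean', array([512.7, 299.7,  93.2]), 'ang', np.float64(157.5))
top bars ('n', 787, 'rect', array([ 539.1, -205. ]), array([168.5, 136.5]), 0.2, 'mean', array([ 564.2, -231.7,   69.2]), 'ang', np.float64(31.3))
top board ('n', 6662, 'rect', array([ 541.5, -190.2]), array([280.5, 280.8]), 89.1, 'mean', array([ 533. , -181.4,   28.8]), 'ang', np.float64(27.1))
top smalltin ('n', 151, 'rect', array([598.1, 210.6]), array([40.5, 41.5]), 2.5, 'mean', array([599.2, 210. ,  40.8]), 'ang', np.float64(67.7))
zplate 30.502147331629203
side side_bar ('n', 755, 'rect', array([491.7, 139.4]), array([ 33.7, 134.2]), 84.4, 'mean', array([490.5, 141.7,  50.1]), 'ang', np.float64(175.2))
side closing dark ('n', 514, 'rect', array([512.1, 303.8]), array([ 31.8, 136.9]), 67.3, 'mean', array([505.7, 313.9,  49.2]), 'ang', np.float64(159.0))
side grip ('n', 446, 'rect', array([513. , 302.5]), array([28.5, 62.1]), 67.4, 'mean', array([510.9, 306.4,  90.7]), 'ang', np.float64(158.2))
side bars ('n', 814, 'rect', array([ 563.1, -230.5]), array([208.9, 118.7]), 38.3, 'mean', array([ 558. , -224.7,   67.5]), 'ang', np.float64(34.4))
side board ('n', 6115, 'rect', array([ 541. , -185.2]), array([283.9, 282. ]), 89.5, 'mean', array([ 528. , -149.2,   29.1]), 'ang', np.float64(21.4))
side smalltin ('n', 300, 'rect', array([598.5, 211.2]), array([43.7, 46.4]), 20.5, 'mean', array([598.6, 212. ,  41.7]), 'ang', np.float64(121.3))
zplate
```

View pics/crop.png

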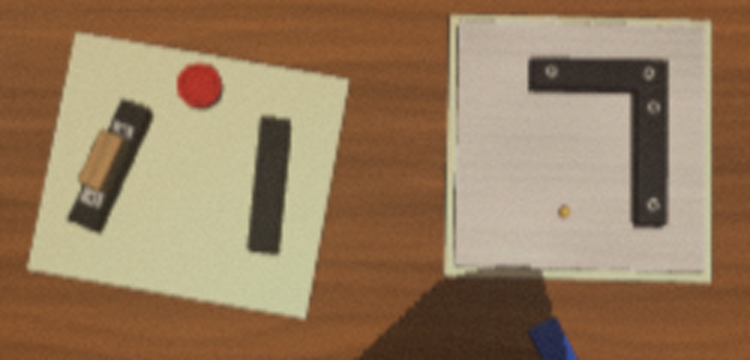

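The crop shows the plain dark bar at crop (270,185) on the pad, the closing bar at (110,165), the L of fixed bars, and the brass pin at (565,212). The choice is confirmed. Next I fit the poses more precisely with projected-box silhouettes.

```bash
cat > fit.py <<'E'
from m import *
from scipy.optimize import minimize
SS=4
def proj(c,X):
    f,cx,cy=K(c); E=np.linalg.inv(np.array(c['extrinsics'])); Y=X@E[:3,:3].T+E[:3,3]
    return np.c_[f*Y[:,0]/Y[:,2]+cx,f*Y[:,1]/Y[:,2]+cy]
def render(c,boxes,p,win):
    x,y,a=p; r0,r1,c0,c1=win; im=np.zeros(((r1-r0)*SS,(c1-c0)*SS),np.uint8)
    R=np.array([[np.cos(a),-np.sin(a)],[np.sin(a),np.cos(a)]])
    for (x0,x1,y0,y1,z0,z1) in boxes:
        X=np.array([[i,j,k] for i in(x0,x1) for j in(y0,y1) for k in(z0,z1)],float); X[:,:2]=X[:,:2]@R.T+[x,y]
        q=(proj(c,X)-[c0-.5,r0-.5])*SS-.5
        cv2.fillConvexPoly(im,cv2.convexHull((q*16).round().astype(np.int32)),255,shift=4)
    return cv2.resize(im,(c1-c0,r1-r0),interpolation=cv2.INTER_AREA)/255.
def fit(c,boxes,p0,lo,hi,chan=None):
    """soft darkness mask: lo..hi grey -> 1..0"""
    g=c['img'].max(-1).astype(float) if chan is None else chan(c['img'].astype(float)); d=np.clip((hi-g)/(hi-lo),0,1)
    q=proj(c,np.array([[p0[0],p0[1],40.]]))[0]; w=62
    win=(max(0,int(q[1])-w),min(480,int(q[1])+w),max(0,int(q[0])-w),min(640,int(q[0])+w))
    D=d[win[0]:win[1],win[2]:win[3]]
    pr=render(c,boxes,p0,win); near=cv2.dilate(pr,np.ones((9,9)))>0
    cost=lambda s:(((render(c,boxes,(s[0],s[1],s[2]/100),win)-D)**2)[near]).sum()
    s0=np.array([p0[0],p0[1],p0[2]*100])
    r=minimize(cost,s0,method='Nelder-Mead',options=dict(initial_simplex=s0+np.array([[0,0,0],[5,0,0],[0,5,0],[0,0,5]]),xatol=.05,fatol=.01))
    return np.round([r.x[0],r.x[1],np.degrees(r.x[2]/100),r.fun/pr.sum()],2)
L=[(-85,55,-85,-55,30,70),(55,85,-85,55,30,70)]
S=lambda z:[(-69,69,-15,15,z,z+40)]
E
python3 - <<'E'
from fit import *
for n in ['top','side']:
    c=np.load(n+'0.npy',allow_pickle=True).item()
    print(n,'plate',fit(c,L,(539,-190,0.),60,160))
    print(n,'board',fit(c,[(-140,140,-140,140,0,20),(-130,130,-130,130,20,30)],(539,-190,0.),-150,-100,lambda i:-i[...,2]))
    print(n,'side',fit(c,S(12),(492,134,np.radians(175.5)),60,180))
    print(n,'grip',fit(c,[(-30,30,-13,13,56,94)],(512,300,np.radians(157.5)),-60,-25,lambda i:-(i[...,0]-i[...,2])))
    i=c['img'].astype(float); q=proj(c,np.array([[467,-174,38.]]))[0].round().astype(int)
    w=np.clip((i[...,0]-i[...,2])-35,0,None)[q[1]-6:q[1]+7,q[0]-6:q[0]+7]; v,u=np.mgrid[-6:7,-6:7]
    r=q[1]+(w*v).sum()/w.sum(); k=q[0]+(w*u).sum()/w.sum(); print('pin px',r,k,(w>0).sum(),ray(c,r,k,37))
E
```

```text
top plate [ 5.4012e+02 -1.8888e+02 -5.8000e-01  3.0000e-02]
top board [ 5.4111e+02 -1.8970e+02 -8.0000e-01  1.9000e-01]
top side [4.9432e+02 1.3432e+02 1.7553e+02 1.0000e-02]
top grip [5.1599e+02 3.0842e+02 1.5736e+02 3.0000e-01]
pin px 250.17168674698794 377.86746987951807 21 [ 469.17608675 -172.96612877   37.        ]
side plate [ 5.4097e+02 -1.9151e+02 -2.7000e-01  7.0000e-02]
side board [ 5.4200e+02 -2.0401e+02 -1.6400e+00  2.4000e-01]
side side [4.9537e+02 1.3473e+02 1.7535e+02 6.0000e-02]
side grip [5.1295e+02 2.9354e+02 1.5865e+02 2.0000e-01]
pin px 225.66201550387598 352.2519379844961 37 [ 469.16077373 -171.24071992   37.        ]
```

```bash
cat > mv.py <<'E'
from fit import *
PL=np.array([540.4,-189.3]); PA=np.radians(-0.5)
def pl(x,y): c,s=np.cos(PA),np.sin(PA); return PL+[c*x-s*y,s*x+c*y]
def R(a,flip=False):
    if flip: a+=np.pi
    c,s=np.cos(a),np.sin(a); y=np.array([-s,c,0]); z=np.array([0,0,-1.]); return np.c_[np.cross(y,z),y,z]
def best(p,a):
    o=[(abs(q[5]),R(a,f)) for f in (0,1) for q in [solve_ik(p,R(a,f))] if q is not None]
    return min(o,key=lambda t:t[0])[1]
E
python3 - <<'E'
from mv import *
b=[494.8,134.5]; a=np.radians(175.45)
Rg=best([*b,100],a); move_to([*b,120],Rg); print(np.round(get_q(),2),get_time())
move_linear([*b,21],feed=120,force_limit=15); print(get_tcp_pos(),get_ft_force())
grasp(50); print(get_finger_gap(),get_grip_force(),get_tcp_pos(),get_time())
for n in ['top','side']:
    c=capture(n); np.save(n+'1.npy',c,allow_pickle=True)
move_linear([*b,110],feed=120); print(get_finger_gap(),get_ft_force(),get_time())
c=capture('side'); save(c,'side1.png')
E
```

```text
[ 0.26  0.32  1.97 -0.    0.85 -1.23] 3.9917
[495.26521898 134.59998672  21.49387715] [ 0.30846963 -0.22880932  0.67479315]
29.46418549906047 50.057398080825806 [495.06148781 134.65969843  21.43624022] 5.5167
29.190142434094994 [-0.13480275 -0.15389967 -3.1443857 ] 6.5083
```

View pics/side1.png

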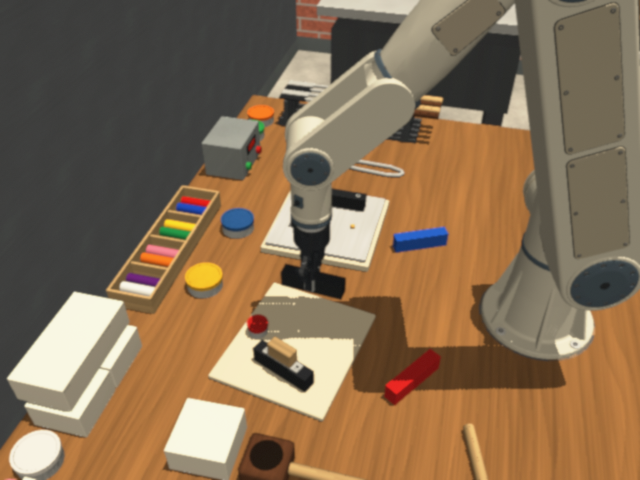

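The plain bar is held level at (312,281). Next I place it about 2 mm outward of nominal, so it can't land on the fixed bar.

```bash
python3 - <<'E'
from mv import *
t=pl(16,73); d=np.radians(179.5-175.45)
Rz=np.array([[np.cos(d),-np.sin(d),0],[np.sin(d),np.cos(d),0],[0,0,1]])
Rg=Rz@np.array(get_orientation())
move_linear([*t,120],Rg,feed=250); move_linear([*t,45],feed=120); f0=get_ft_force()
print(move_linear([*t,34],feed=12,force_limit=3),get_tcp_pos(),f0,get_ft_force(),get_time(),t)
let_go(); move_linear([*t,130],feed=150); print(get_time())
# next: above closing bar, off to see
b=[512.5,300]; a=np.radians(157.4); Rc=best([*b,150],a); move_to([*b,190],Rc); print(np.round(get_q(),2),get_time())
for n in ['top','side']:
    c=capture(n); np.save(n+'2.npy',c,allow_pickle=True); save(c,n+'2.png')
    print(n,fit(c,S(30),(t[0],t[1],PA),60,160),fit(c,L,(540,-190,0.),60,160),'want',t)
    for tt in ['closing_bar','side_bar']: print([(x['location'],round(x['confidence'],2),ray(c,*x['location'],12).round(1)) for x in pinpoint(tt,n)[:3]])
im=np.hstack([cv2.resize(cv2.imread('pics/%s2.png'%n)[r:r+110,k:k+130],None,fx=3,fy=3) for n,r,k in(('top',170,320),('side',170,250))])
cv2.imwrite('pics/x2.png',im)
E
```

```text
True [ 557.09672372 -116.5010769    39.44352433] [ 0.62231996 -0.90610378 -2.29396975] [-0.86018363  0.72571637  5.78796926] 9.0833 [ 557.03642786 -116.44240418]
10.425
[ 0.53  0.35  1.74 -0.    1.05 -0.65] 11.9833
top [ 5.5525e+02 -1.1617e+02 -1.7300e+00  1.0000e-01] [ 5.3984e+02 -1.8882e+02 -3.2000e-01  9.0000e-02] want [ 557.03642786 -116.44240418]
[([237.2, 227.7], 0.69, array([508.8, 300.7,  12. ])), ([239.9, 477.7], 0.21, array([ 507.2, -490.7,   12. ]))]
[([222.8, 358.6], 0.94, array([ 558.6, -114.5,   12. ])), ([306.4, 381.5], 0.68, array([ 295.7, -186.2,   12. ]))]
side [ 5.5876e+02 -1.1889e+02 -5.6800e+00  2.0000e-01] [ 5.3157e+02 -1.8821e+02  7.9000e+00  2.0000e-01] want [ 557.03642786 -116.44240418]
[([371.0, 283.2], 0.81, array([513.2, 300.2,  12. ]))]
[([245.6, 418.2], 0.89, array([ 294.2, -164.6,   12. ])), ([382.7, 412.1], 0.86, array([249. , 263.5,  12. ])), ([233.9, 313.2], 0.79, array([ 566.5, -142.7,   12. ]))]
```

View pics/x2.png

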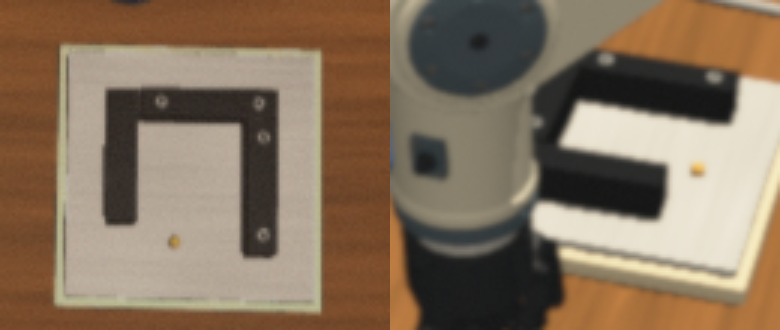

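Picture: the plain bar lies flush against the fixed bar's end (top crop, 120,155) and the pin is clear at (173,241). Next, the closing bar.

```bash
python3 - <<'E'
from mv import *
b=[512.6,300.2]
f=get_ft_force(); move_linear([*b,59],feed=120,force_limit=15); print(get_tcp_pos())
grasp(80); print(get_finger_gap(),get_grip_force(),get_tcp_pos(),get_time())
move_linear([*b,160],feed=120); print(get_finger_gap(),get_ft_force(),get_time())
t=np.array([469.3,-172.6])+[-1,1]; Rc=best([*t,150],np.radians(89.5)); move_to([*t,150],Rc)
f0=get_ft_force(); move_linear([*t,92],feed=80); print(get_tcp_pos(),f0,get_time())
c=capture('top'); np.save('top3.npy',c,allow_pickle=True); save(c,'top3.png',(165,285,310,440),5)
c=capture('side'); np.save('side3.npy',c,allow_pickle=True); save(c,'side3.png',(160,280,250,410),4)
im=np.hstack([cv2.resize(cv2.imread('pics/%s3.png'%n),(390,360)) for n in('top','side')])
cv2.imwrite('pics/x3.png',im)
E
```

```text
[513.10655399 300.51310717  59.72652992]
24.878553372566103 78.56302499771118 [512.76897448 300.30764108  59.33502505] 14.1083
25.164867159019913 [-0.25145634 -0.10260888 -4.00461896] 15.1
[ 468.6399407  -171.69584217   92.28354408] [-0.58382625 -0.31925415 -3.76450276] 17.7083
```

View pics/x3.png

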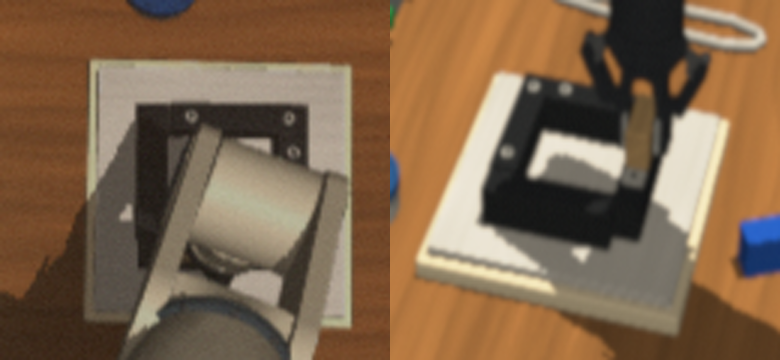

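The side view (crop 640,190) shows the closing bar held just above its place, clear of the plain bar. Next I lower it until it touches, then search under a light push.

```bash
python3 - <<'E'
from mv import *
t=np.array(get_tcp_pos())
hit=move_linear([t[0],t[1],76],feed=15,force_limit=5); p=np.array(get_tcp_pos()); print(hit,p,get_ft_force(),get_wrist_torque(),get_time())
E
```

```text
True [ 468.76961345 -172.0645929    77.28182116] [ 0.40277486 -1.3139303   4.58243287] [-0.05456742  0.13159093 -0.02589732] 18.7167
```

It has dropped on: TCP z 77.3, minus 47.3 at the grasp, gives an underside at 30.0 mm. Now I press to about 10 N.

```bash
python3 - <<'E'
from mv import *
p=np.array(get_tcp_pos()); z=p[2]; sleep(0.3); print(get_ft_force())
x,y=p[:2]; zc=z
for i in range(25):
    f=get_ft_force()[2]
    if 9<f<16: break
    zc-=np.clip((11-f)*0.04,-.3,.3); move_linear([x,y,zc],feed=10); sleep(0.15)
sleep(1); print(i,zc,get_tcp_pos(),get_ft_force(),get_finger_gap(),get_grip_force(),get_time())
c=capture('side'); save(c,'side4.png',(160,280,250,410),4); print(K(c)[0]); np.save('side4.npy',c,allow_pickle=True)
sleep(.5); print(get_ft_force())
E
```

```text
[-0.47006824  0.24659492  6.62990708]
3 76.74492499101218 [ 468.91541066 -172.08563883   77.2605385 ] [-2.77935401  0.38802709  9.86808779] 25.108741338577875 80.6605589389801 21.2167
620.8086796133272
[-1.19388194  0.66991669 10.60365718]
```

View pics/side4.png

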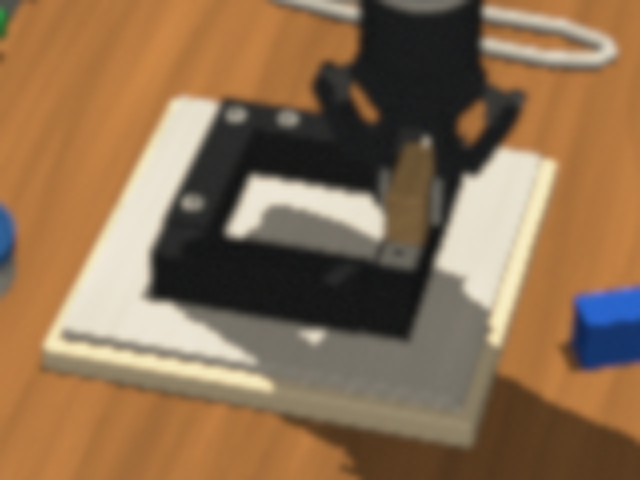

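The picture shows the pinwheel closed. The closing bar (405,270) lies flush and level with the plain bar, and the push holds steady at about 10 N. Handing in.

```bash
python3 -c "
from station import *
print(get_ft_force(),close_job())"
```

```text
the job is handed in; nothing more can be done
[-1.19388194  0.66991669 10.60365718] None
```

I closed the frame and handed the job in at about 22 s: the plain bar is in its place and released, and the closing bar is seated on the pin and held pressed with about 10.6 N; no verdict came back.

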